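# Stamp the laboratory request form

### The job

Stamp the top form on the clipboard: take the rectangular stamp from the tray, set it down the right way round, square and centred in the form's framed stamp box, and press it straight down firmly and evenly for about half a second, neither hard enough to bleed the print nor sliding while the print face is on the paper. Lift it straight off, stand it gently back in its own bay of the tray and let go; print nowhere else, and leave the round stamp, the pen and the glue stick where they are.

Things in the scene. Friction and masses are not known exactly. Their poses are not given: they have to be found in the camera images.
- stamp: rectangular pre-inked hand stamp, black, 92 mm tall, 120 to 220 g. Origin: centre of its underside when unpressed; z up, -x its front, y its long way. From below: grey skirt 36 (x) by 60 (y) mm to 24 mm height, inner mount, shoulder 36 by 60 mm at 34 to 44 mm, flat-sided handle 26 (x) by 44 (y) mm at 44 to 92 mm height, gripped across x or y. The print face is flat, inside the skirt, 6 mm up
- skirt: the stamp's spring-loaded sleeve, 36 by 60 by 24 mm. Origin: centre of its lower edge; same pose as the stamp when unpressed. Pushing the stamp down slides it up along stamp +z (9 mm at most): it starts to give at 2.4 N and takes 4.8 N at 6 mm, where the print face meets the surface. Under 4 N nothing is printed. It stays still on the paper while printing
- die_left: left half (stamp +y) of the print face, a foam-backed rubber block 22 by 22 by 4 mm that gives 1 mm per 6 N (3 mm at most). Origin: centre of its printing side, at stamp (0, 12, 6) mm. A full print needs 4 N or more under each half at once (about 13 N on the whole stamp, skirt springs included); over 9.5 N under either half bleeds it. Aim at 18 N on the whole stamp
- die_right: right half (stamp -y) of the print face, as the left one. Origin: centre of its printing side, at stamp (0, -12, 6) mm
- stamp_front (a point): middle of the stamp's front: the small grey nib on the -x side of the shoulder, at stamp (-18, 0, 39) mm. A grey ridge on top of the handle, 6 mm off the middle, marks the same side. It faces the bottom edge of the form (clipboard -x) when stamping
- clipboard: hardboard clipboard, 245 (x) by 170 (y) by 4 mm, fixed to the desk. Origin: centre of its underside, on the desk; z up, +x to the end with the steel clip, the top of the form. It holds a level, firm stack of A5 forms, 210 by 148 mm, centred on it; the stack rises 4 to 24 mm above the board, how far is not known. The clip rises 15 mm above the stack at x 84 to 120 mm
- stamp_box (a point): the stamp box of the form: a dark printed frame 54 (x) by 78 (y) mm in the form's bottom right corner. This point lies below the centre of the frame, on the board's top, 4 mm above the desk; the paper is 4 to 24 mm above this point. Axes as the clipboard's
- stamp_tray: grey stamp tray, 58 (x) by 172 (y) mm, fixed to the desk. Origin: centre of its underside, on the desk; z up. Floor 4 mm above the desk; walls 3 mm thick, ending 12 mm above the desk. A middle wall parts two bays, 52 by 81.5 mm inside, centred at y +42 and -42 mm: one holds the rectangular stamp, the other the round one. The stamp stands in it facing -x within 0.1 rad
- round_stamp: the round stamp in the other bay, dark wood, 42 mm across and 76 mm tall with a knob; not needed. Origin: centre of its underside
- pen: ballpoint pen lying between the clipboard and the tray, 150 mm long, 9 mm thick. Origin: under its middle, on the desk; x along it
- glue_stick: standing glue stick, 30 mm across, 92 mm tall, between the clipboard and the tray, beyond the pen. Origin: centre of its underside
There are look-alikes about, which are no part of the job. There is more than one size of the stamp_tray; the job needs the larger.

How it is judged:
On the way, in this order (a step that is already met when the one before it is completed fails the run):
1. pressed for 0.3 s with 4 N or more under each half of the print face, within 6 mm and 0.1 rad of the stamp box, front to the form's bottom edge, upright within 0.05 rad (contact force between each of die_left, die_right and anything else above 4 N and horizontal distance between skirt and stamp_box below 0.006 m and angle between the x axis of skirt and the x axis of stamp_box, either way round below 0.1 rad and x of stamp_front in the frame of stamp_box below -0.008 m and angle between stamp's own z axis and vertical below 0.05 rad), for 0.3 s.
2. then lifted straight off: skirt 45 mm above the board and still within 12 mm of the box centre (z of skirt in the frame of stamp_box above 0.045 m and horizontal distance between skirt and stamp_box below 0.012 m).
At the end, for the whole second after the job is handed in: the stamp stands released, upright (within 0.05 rad) and at rest on the floor of the bay it came from (underside less than 6.5 mm above the desk, within 25 mm of where it stood at first); the form has been stamped (distance of stamp from where it was at the start of the episode below 0.025 m and z of stamp in the frame of stamp_tray below 0.0065 m and angle between stamp's own z axis and vertical below 0.05 rad and linear speed of stamp below 0.01 m/s and contact force between stamp and the fingers below 0.1 N); the robot touches nothing.
It fails at once if pressing too hard: more than 9.5 N under either half of the print face (contact force between any of die_left, die_right and anything else above 9.5 N).
It fails at once if smearing: the skirt slides faster than 5 mm/s or turns faster than 0.2 rad/s while either half of the print face bears on something with over 1 N (contact force between any of die_left, die_right and anything else above 1 N and (linear speed of skirt above 0.005 m/s or angular speed of skirt above 0.2 rad/s)).
It fails at once if printing elsewhere: the print face bears with over 1 N on something more than 8 mm from the centre of the stamp box (contact force between any of die_left, die_right and anything else above 1 N and horizontal distance between skirt and stamp_box above 0.008 m).
It fails at once if the round stamp is moved more than 25 mm or tipped over (distance of round_stamp from where it was at the start of the episode above 0.025 m or angle between round_stamp's own z axis and vertical above 0.5 rad).
It fails at once if the pen or the glue stick is moved more than 30 mm (distance of any of pen, glue_stick from where it was at the start of the episode above 0.03 m).
It also fails if it takes over 69 s, if anything falls off the work surface, if the arm or the gripper's body presses on something with over 40 N, if the wrist force passes 120 N, or if a joint passes its speed limit or range.

### The arm

A 7-joint arm with a two-finger parallel gripper is mounted at the origin on the work surface. World frame = base frame: x ahead of the robot, y to its left, z up, the work surface at z = 0. Lengths are in m, angles in rad, forces in N, time in s.
With the tool pointing down it reaches from about 0.425 to 0.925 m from the base axis. Payload 6.8 kg.
Tool frame: the origin (TCP) lies between the finger pads; the fingertips stand 17 mm ahead of it and the grasp point (between the pads) lies 2 mm behind it; z points along the fingers, y is the direction in which the jaws open and shut (so a half turn about z gives the same grasp; the last joint's range is limited). The gripper opens to 85 mm and grips with 20 to 120 N. Pads are 22 mm wide; open, the fingers measure 114 mm over their backs; the gripper's body (76 mm by 85 mm) begins 54 mm behind the grasp point. The pads swing forward as they close: fully open they stand 13 mm farther back than shut.
Start: joints at [1.098, 0.477, 0.022, 1.555, -0.011, 1.109, -0.083], TCP at [0.241, -0.631, 0.248] pointing down, gripper open.
Joint ranges: [-2.96, 2.96], [-0.34, 2.1], [-1.41, 1.46], [0.24, 2.44], [-1.37, 4.51], [0.17, 1.92], [-2.96, 2.96]. Speed limits (rad/s): [2.39, 2.39, 3.14, 3.14, 3.14, 3.14, 3.14].

### API

Orientations are given as a unit quaternion [w, x, y, z].
In Python, from station import bot gives the robot as it stands. The module is installed in compiled form; this text tells all that it offers.
- The arm moves only by the tool carry_out, never from a script. Its argument "moves" is a list of rows, each a list of 3 entries, a list of its own where there are three numbers: the turn, a rotation vector about the tool's x, y, z in degrees, then the shift along the tool's x, y, z in cm, then the finger opening in cm, from 0 to 8.54. A call has 1 to 5 rows; each row is the pose to reach, as a shift and turn from the pose commanded when the call began, along the tool's axes at that moment; what a row does not reach only later rows make up. A row lasts 1/8 s, in which the tool goes at most 62.5 mm and 10.7 degrees, less where a joint would pass 70% of its speed; a pose out of reach is approached as far as the arm can. A call with a gripper value outside its range is refused whole. The fingers move at their own pace and stop on an object; "newtons" is the grip in N (left out, the last holds). Time passes only in rows, so rows that repeat a pose let the fingers close. It gives the time, the measured TCP pose, the force and the opening at its end, in the units of the state.
- bot.get_obs(): the state, without advancing time (a new reading comes with each control period).
- bot.read_camera(name): name is "side" or "top" or "wrist"; returns the picture (480x640x3 uint8, red, green, blue); there is no depth.
- bot.camera_info(name): a dict with "vertical_fov" (degrees; the focal length in pixels is half the picture's height over the tangent of half this angle, whatever the lens; pixels are square), "cx", "cy" (the principal point, pixels), "position" and "attitude" of the camera in the world. Camera axes: x right, y up, looking along -z (the intrinsics and any distortion apply to the point x, -y, -z); pixel columns grow to the right and rows downward; lengths in m; the calibration is good to about 2 mm. A picture is of the moment at which its call begins: read the wrist's pose just before it. camera_info takes no time and is no camera call; for the wrist camera it gives the pose at the moment of the call.
- bot.hand_in(): hands the job in, once; it reports no verdict.
Trained networks look in the newest picture that a camera, given by its name, has taken for a name from the list of things; names that differ only in an ending like _2 or _b are one class to them, and where a whole thing is asked for, a point or a joint stands for the part that bears it (a point fixed in the world has none). Each returns a list of dicts, best first, with "score" (0 to 1); they miss things now and then, are a little off and sometimes report something else, mostly with a low value. They report only what shows in the picture. A call takes as long as a camera call. They do not tell look-alikes from the thing itself.
- bot.silhouettes(label, camera): "region" (480x640 bool, what is visible of it) and "location" ([column, row] in pixels, amid what is visible of it).
The state is a dict: "t": time; "q": joint angles; "joint_vel": joint speeds; "joint_torque": joint torques, N m; "eef_pos": TCP position; "tool_rot": TCP orientation; "contact_force": force on the tool from outside, world axes, zero at the start; "torque": the same for the moment, N m; "gripper_width": opening from 0.0 (shut) to 1.0 (fully open).
Only numpy, scipy, OpenCV 4.12 (cv2) and the standard library are available. Lean on these libraries where they do the work, as an engineer would, in place of code of your own. Each camera call takes 0.05 s, during which the arm holds its last target. There are 200 camera calls.

## Working session

There is one attempt and no reset: what is moved stays moved. The work goes in short steps, Python scripts to look and compute and a tool call to move; the robot and the scene stay as the last step left them, time stands still between calls to the robot, and variables do not carry over. Pictures are saved under pics/ and viewed, about 8 in all and at most 12, crops included, and the job is handed in when it is done.

Besides the shell and the picture viewer there is one more tool, called after "Call:" in YAML: its name, and indented under it one key for each argument. carry_out: Moves the arm, as the interface text tells. Its arguments: {"type":"object","properties":{"moves":{"type":"array"},"newtons":{"type":"number"}},"required":["moves"]}

```bash
mkdir -p pics; cat > h.py <<'E'
import numpy as np, cv2
from station import bot
from scipy.spatial.transform import Rotation as R
def save(n,f):
    im=bot.read_camera(n); cv2.imwrite('pics/'+f,im[:,:,::-1]); return im
E
python3 - <<'E'
from h import *
for n in ['top','side','wrist']:
    print(n,bot.camera_info(n))
a=save('top','top0.png');save('side','side0.png');save('wrist','w0.png')
for l in ['stamp','stamp_tray','clipboard','round_stamp','pen','glue_stick']:
    for n in ['top','side']:
        print(l,n,[(round(d['score'],2),np.round(d['location'])) for d in bot.silhouettes(l,n)])
print(bot.get_obs())
E
```

```text
top {'vertical_fov': 54.37079392308816, 'cx': 312.1967147429003, 'cy': 240.25563508995074, 'position': array([ 0.53222799, -0.00797494,  0.86582368]), 'attitude': array([-0.69838664, -0.02668455,  0.04245093,  0.71396215])}
side {'vertical_fov': 45.31602717387386, 'cx': 318.97395422312576, 'cy': 241.11819019006575, 'position': array([0.40513812, 0.52448805, 0.69967868]), 'attitude': array([-0.1433492 , -0.05952377,  0.35250326,  0.92284851])}
wrist {'vertical_fov': 63.06310031347427, 'cx': 315.9302303880133, 'cy': 235.10656994993474, 'position': array([ 0.30468648, -0.60655629,  0.37408756]), 'attitude': array([ 0.81552918, -0.11071338,  0.07819348, -0.5626193 ])}
stamp top [(0.61, array([434., 259.]))]
stamp side [(0.68, array([366., 156.]))]
stamp_tray top [(0.95, array([399., 267.])), (0.55, array([420., 192.]))]
stamp_tray side [(0.87, array([366., 212.])), (0.69, array([294., 167.]))]
clipboard top [(0.83, array([222., 260.]))]
clipboard side [(0.59, array([253., 460.]))]
round_stamp top [(0.81, array([386., 268.]))]
round_stamp side [(0.67, array([357., 201.]))]
pen top [(0.85,
[... 155 characters left out ...]
t': 0.75, 'q': array([ 1.09792178,  0.47698918,  0.02243037,  1.55542934, -0.01147976,
        1.109293  , -0.08309588]), 'joint_vel': array([-0.0001426 ,  0.00118171,  0.00072571, -0.00053868, -0.00063648,
        0.00108277, -0.00100328]), 'joint_torque': array([ 5.26662425e-04, -5.96230102e+01,  1.60620824e+00, -2.81525946e+01,
        1.24612314e-02,  1.40417680e-03, -4.49941780e-06]), 'eef_pos': array([ 0.24078256, -0.63059917,  0.24830335]), 'tool_rot': array([ 7.29316104e-06,  9.83416694e-01,  1.81360429e-01, -7.57341575e-06]), 'contact_force': array([-0.37070259, -0.21976933, -0.49354538]), 'torque': array([ 0.03865692,  0.01146805, -0.01731106]), 'gripper_width': 0.9996432571903632}
```

View pics/top0.png

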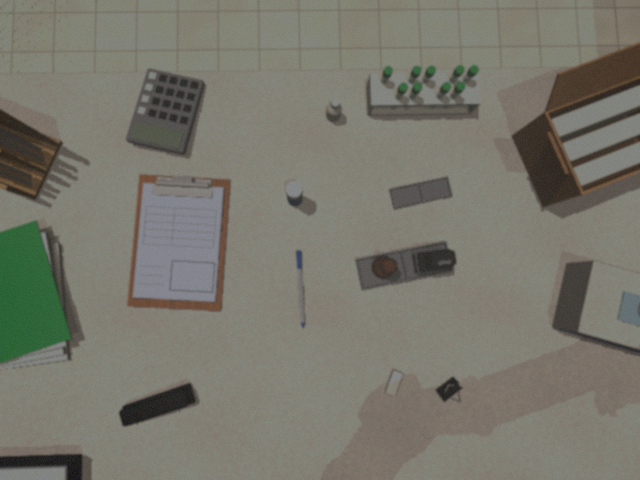

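View pics/side0.png

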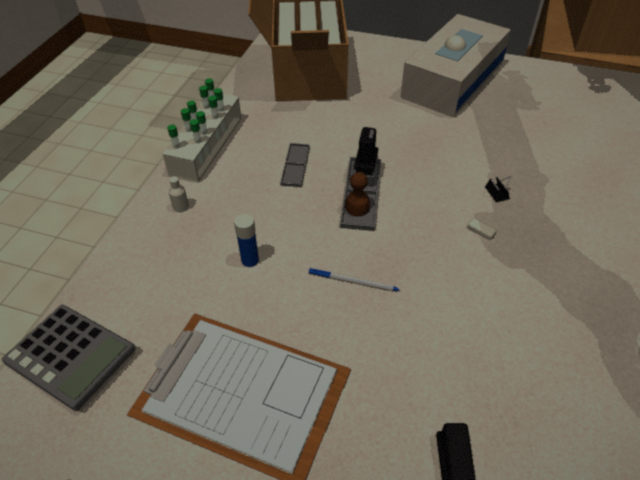

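The top view shows the clipboard at (180,242) with its clip upward and the stamp box at (192,276). The pen is at (300,288) and the glue stick at (294,194). The larger tray, centred near (405,266), holds the round stamp on the left and the black stamp at about (435,261) on the right. The smaller tray at (420,192) is empty. The side view agrees.

```bash
cat >> h.py <<'E'
def cam(n):
    c=bot.camera_info(n); f=240/np.tan(np.radians(c['vertical_fov']/2))
    q=c['attitude']; return dict(f=f,cx=c['cx'],cy=c['cy'],p=np.array(c['position']),R=R.from_quat([q[1],q[2],q[3],q[0]]).as_matrix())
def ray(c,px):
    px=np.atleast_2d(px).astype(float)
    d=np.c_[(px[:,0]-c['cx'])/c['f'],-(px[:,1]-c['cy'])/c['f'],-np.ones(len(px))]
    return d@c['R'].T
def onz(c,px,z):
    d=ray(c,px); s=(z-c['p'][2])/d[:,2]; return (c['p']+d*s[:,None])
def proj(c,P):
    v=(np.atleast_2d(P)-c['p'])@c['R']; return np.c_[c['cx']-c['f']*v[:,0]/v[:,2], c['cy']+c['f']*v[:,1]/v[:,2]]
E
python3 - <<'E'
from h import *
np.set_printoptions(precision=4,suppress=True)
t=cam('top');s=cam('side')
for n,z in [('top',.092),('side',.07)]:
    c=cam(n)
    bot.read_camera(n)
    for l in ['stamp','stamp_tray','round_stamp','clipboard']:
        for d in bot.silhouettes(l,n)[:2]:
            r=d['region'].astype(np.uint8); cs,_=cv2.findContours(r,0,1); k=max(cs,key=cv2.contourArea)
            b=cv2.boxPoints(cv2.minAreaRect(k)); zz={'stamp':.092,'stamp_tray':.012,'round_stamp':.06,'clipboard':.004}[l]
            print(n,l,round(d['score'],2),r.sum(),b.round(0).tolist(),onz(c,b,zz)[:,:2].round(3).tolist(), onz(c,b.mean(0),zz)[0,:2])
print('box',onz(t,[[170,262],[215,260],[214,292],[169,291]],.016))
print('pen,glue',onz(t,[[298,252],[303,325],[294,190]],.0))
im=cv2.imread('pics/top0.png')
a=cv2.resize(im[160:320,340:500],None,fx=3.5,fy=3.5,interpolation=2)
w=cv2.imread('pics/w0.png'); 
cv2.imwrite('pics/c.png',np.hstack([a,cv2.resize(w[:, :],(240*1,560))]))
E
```

```text
top stamp 0.9 862 [[412.0, 253.0], [455.0, 248.0], [457.0, 269.0], [414.0, 274.0]] [[0.583, -0.191], [0.591, -0.264], [0.555, -0.267], [0.548, -0.194]] [ 0.5692 -0.229 ]
top stamp_tray 0.88 1591 [[356.0, 258.0], [446.0, 241.0], [452.0, 273.0], [362.0, 290.0]] [[0.581, -0.107], [0.61, -0.274], [0.551, -0.283], [0.523, -0.116]] [ 0.5661 -0.1946]
top stamp_tray 0.87 1160 [[389.0, 189.0], [447.0, 176.0], [451.0, 196.0], [394.0, 209.0]] [[0.709, -0.174], [0.731, -0.283], [0.693, -0.29], [0.671, -0.18]] [ 0.7008 -0.2316]
top round_stamp 0.9 431 [[368.0, 267.0], [385.0, 251.0], [400.0, 266.0], [384.0, 283.0]] [[0.563, -0.122], [0.591, -0.152], [0.563, -0.178], [0.535, -0.148]] [ 0.5629 -0.15  ]
top clipboard 0.72 445 [[368.0, 268.0], [385.0, 250.0], [400.0, 266.0], [383.0, 283.0]] [[0.564, -0.129], [0.595, -0.162], [0.565, -0.19], [0.535, -0.157]] [ 0.5646 -0.1594]
top clipboard 0.56 2258 [[128.0, 306.0], [136.0, 173.0], [230.0, 179.0], [222.0, 312.0]] [[0.504, 0.309], [0.749, 0.297], [0.734, 0.122], [0.489, 0.139]] [0.6172 0.2172]
side stamp 0.69 956 [[350.0, 183.0], [361.0, 126.0], [383.0
[... 651 characters left out ...]
_stamp 0.26 83 [[367.0, 170.0], [374.0, 170.0], [374.0, 186.0], [367.0, 186.0]] [[0.559, -0.197], [0.547, -0.2], [0.538, -0.162], [0.549, -0.159]] [ 0.548  -0.1791]
side clipboard 0.67 109 [[365.0, 186.0], [367.0, 169.0], [375.0, 170.0], [373.0, 187.0]] [[0.565, -0.218], [0.572, -0.263], [0.557, -0.264], [0.55, -0.219]] [ 0.5612 -0.2408]
side clipboard 0.61 3994 [[126.0, 417.0], [176.0, 297.0], [351.0, 369.0], [301.0, 489.0]] [[0.745, 0.293], [0.772, 0.103], [0.49, 0.141], [0.503, 0.31]] [0.621  0.2195]
box [[0.5813 0.2301 0.016 ]
 [0.5832 0.1491 0.016 ]
 [0.5256 0.151  0.016 ]
 [0.5292 0.2315 0.016 ]]
pen,glue [[ 0.5956 -0.0014  0.    ]
 [ 0.4616 -0.0079  0.    ]
 [ 0.7126  0.0037  0.    ]]
```

```bash
cat >> h.py <<'E'
np.set_printoptions(precision=4,suppress=True)
def pose():
    o=bot.get_obs(); q=o['tool_rot']; return np.array(o['eef_pos']),R.from_quat([q[1],q[2],q[3],q[0]]),o
def down(th): return R.from_matrix(np.array([[np.cos(th),np.sin(th),0],[np.sin(th),-np.cos(th),0],[0,0,-1]]).astype(float))
def go(p,th,p0=None,r0=None):
    "shift (cm) and turn (deg) in tool axes to bring the TCP to p, tool x yaw th, pointing down"
    a,b,o=pose()
    if p0 is None:p0=a
    if r0 is None:r0=b
    sh=r0.inv().apply(np.array(p)-p0)*100; rv=np.degrees((r0.inv()*down(th)).as_rotvec())
    print('t',round(o['t'],2),'turn',rv.round(2),'shift',sh.round(2)); return sh,rv
E
python3 - <<'E'
from h import *
p,r,o=pose(); c=cam('wrist')
print('cam in tool',r.inv().apply(c['p']-p), 'look',r.inv().apply(-c['R'][:,2]),'camx',r.inv().apply(c['R'][:,0]))
go([.50,-.19,.25],1.73)
E
```

```text
cam in tool [ 0.0682  0.0007 -0.1268] look [-0.2684 -0.0017  0.9633] camx [-0.0022  1.      0.0011]
t 1.25 turn [  0.    -0.   -78.22] shift [ 39.93 -31.92  -0.17]
```

View pics/c.png

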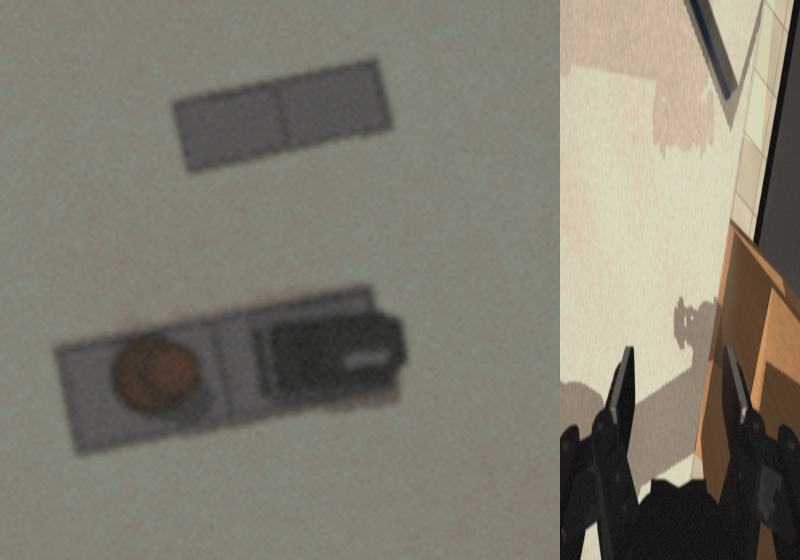

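The crop shows the grey ridge on the image-lower side of the handle, so the stamp's front faces roughly world -x. I'm moving the wrist camera over it.

```bash
python3 - <<'E'
from h import *
go([.57,-.27,.28],1.73)
E
```

```text
t 1.25 turn [  0.    -0.   -78.22] shift [ 43.61 -21.95  -3.17]
```

Call:
carry_out:
  moves:
    - [[0,0,-9],[5,-2.5,-1],8.5]
    - [[0,0,-19],[10.5,-5.3,-3],8.5]
    - [[0,0,-29],[16,-8,-3.2],8.5]
    - [[0,0,-39],[21.5,-10.8,-3.2],8.5]
    - [[0,0,-49],[27,-13.6,-3.2],8.5]

```text
t: 1.88
eef_pos: [0.4457, -0.4057, 0.2807]
tool_rot: [0.0, 0.818, 0.575, 0.0]
contact_force: [0.7, 0.3, 0.4]
gripper_width: 0.996
```

```bash
python3 - <<'E'
from h import *
print(pose()[0]);go([.57,-.27,.28],1.73)
E
```

```text
[ 0.4457 -0.4057  0.2807]
t 1.88 turn [  0.04   0.04 -28.9 ] shift [16.98  7.1   0.07]
```

Call:
carry_out:
  moves:
    - [[0,0,-9],[5,2.1,0],8.5]
    - [[0,0,-18],[10.5,4.4,0],8.5]
    - [[0,0,-26],[15.5,6.5,0],8.5]
    - [[0,0,-29],[17,7.1,0],8.5]
    - [[0,0,-29],[17,7.1,0],8.5]

```text
t: 2.5
eef_pos: [0.57, -0.2713, 0.2802]
tool_rot: [-0.0, 0.65, 0.76, 0.0]
contact_force: [0.4, -0.0, -0.5]
gripper_width: 0.997
```

```bash
python3 - <<'E'
from h import *
c=cam('wrist');print(pose()[0],pose()[1].as_matrix()[:,0]);im=save('wrist','w1.png')
for l in ['stamp','stamp_tray']:
  for d in bot.silhouettes(l,'wrist')[:2]:
    r=d['region'].astype(np.uint8); k=max(cv2.findContours(r,0,1)[0],key=cv2.contourArea); b=cv2.boxPoints(cv2.minAreaRect(k))
    print(l,d['score'],r.sum(),b.round().tolist())
E
```

```text
[ 0.57   -0.2713  0.2802] [-0.1558  0.9878  0.0002]
stamp 0.59 2710 [[299.0, 208.0], [302.0, 138.0], [344.0, 140.0], [341.0, 210.0]]
stamp_tray 0.78 6630 [[291.0, 23.0], [354.0, 21.0], [358.0, 207.0], [295.0, 208.0]]
stamp_tray 0.78 4459 [[426.0, 234.0], [432.0, 120.0], [473.0, 122.0], [466.0, 236.0]]
```

View pics/w1.png

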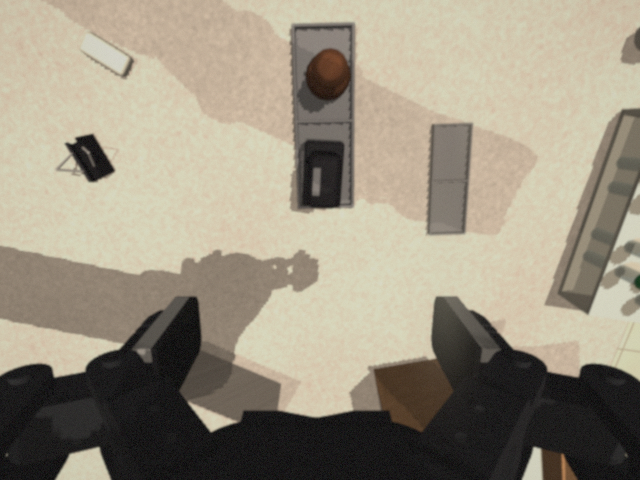

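```bash
cat >> h.py <<'E'
from scipy.optimize import minimize
def boxpts(x,y,yaw,z0,boxes):
    out=[];co,si=np.cos(yaw),np.sin(yaw)
    for (hx,hy,a,b) in boxes:
        P=np.array([[sx*hx,sy*hy,z] for sx in(-1,1) for sy in(-1,1) for z in(a,b)])
        out.append(np.c_[x+co*P[:,0]-si*P[:,1],y+si*P[:,0]+co*P[:,1],z0+P[:,2]])
    return out
def mask(c,pts,S=8):
    m=np.zeros((480,640),np.uint8)
    for P in pts:
        h=cv2.convexHull((proj(c,P)*2**6).round().astype(np.int32).reshape(-1,1,2))
        cv2.fillConvexPoly(m,h,255,cv2.LINE_AA,6)
    return m/255.
UP=[(.018,.030,.034,.044),(.013,.022,.044,.092)]
ALL=UP+[(.018,.030,0,.024),(.013,.022,.0,.05)]
def fit(c,target,x0,z0,boxes=ALL):
    f=lambda v:np.abs(mask(c,boxpts(v[0],v[1],v[2],z0,boxes))-target).sum()
    s=np.array([[0,0,0],[.006,0,0],[0,.006,0],[0,0,.1],[-.005,-.005,-.05]])[:4]
    r=minimize(f,x0,method='Nelder-Mead',options=dict(initial_simplex=np.array(x0)+s,xatol=1e-5,fatol=.01,maxiter=300))
    return r.x,r.fun
E
python3 - <<'E'
from h import *
c=cam('wrist');print(onz(c,[[323,174]],.096))
im=cv2.imread('pics/w1.png');g=im.max(2)
print(g[130:215:4,300:348:4])
t=(g<70).astype(float); k=np.zeros_like(t);k[125:215,285:360]=1;t*=k
print(t.sum(),fit(c,t,[.572,-.235,.16],.004),fit(c,t,[.572,-.235,.16],.004,UP))
E
```

```text
[[ 0.5691 -0.2429  0.096 ]]
[[124 120 121 121 118 122 121 120 120 119 122 120]
 [119 118 118 122 120 121 120 122 118 121 124 122]
 [119 117 105 105 110 113 116 117 117 120 119 118]
 [115  79  38  38  44  34  38  39  43  51  53 112]
 [ 93  51  44  40  46  42  46  44  43  43  43  85]
 [ 71  55  41  35  30  33  42  36  40  42  43  94]
 [ 76  57  41  29  31  25  25  28  26  27  40 100]
 [ 80  54  25  36  36  35  37  36  38  33  36 105]
 [ 67  45  28  33  42  38  46  43  40  41  32 111]
 [ 68  42  24  34  46  43  43  44  43  44  26 115]
 [ 71  46  33  52 120  92  38  41  39  40  27 115]
 [ 70  38  24  59 117  87  44  40  38  32  30 118]
 [ 67  37  31  67 121  79  40  40  40  39  30 116]
 [ 71  41  23  83 123  78  36  40  42  32  39 120]
 [ 67  31  33  92 135  77  42  38  41  32  49 117]
 [ 73  32  28 101 135  68  49  46  42  32  52 120]
 [ 69  30  29  86 110  50  40  36  36  27  60 118]
 [ 67  26  23  35  34  32  44  35  36  31  70 119]
 [ 66  29  26  34  33  35  33  35  36  26  91 126]
 [ 78  70  67  40  41  40  31  31  36  55 115 137]
 [144 142 145 155 211 200 189 212 212 215 214 213]
 [215 211 208 214 216 215 215 216 215 215 215 214]]
2414.0 (array([ 0.5694, -0.2492,  0.0809]), np.float64(537.5999999999999)) (array([ 0.5695, -0.2485,  0.0806]), np.float64(490.60392156862747))
```

```bash
python3 - <<'E'
from h import *
c=cam('wrist')
im=cv2.imread('pics/w1.png');g=im.max(2)
t=(g<60).astype(np.uint8); t[:125]=0;t[215:]=0;t[:,:285]=0;t[:,360:]=0
t=cv2.morphologyEx(t,cv2.MORPH_CLOSE,np.ones((11,11)))
for x0 in ([.569,-.245,.1],[.575,-.238,.17]):
  print(t.sum(),fit(c,t.astype(float),x0,.004,UP))
  v=fit(c,t.astype(float),x0,.004,UP)[0]
m=(mask(c,boxpts(*v,.004,UP))*255).astype(np.uint8)
for k in cv2.findContours((m>127).astype(np.uint8),0,1)[0]: pass
big=cv2.resize(im[110:230,270:370],None,fx=5,fy=5,interpolation=2)
for P in boxpts(*v,.004,UP+[(.018,.03,0,.024)]):
    h=cv2.convexHull(((proj(c,P)-[270,110]+.5)*5).astype(np.int32)); cv2.polylines(big,[h],1,(0,255,0),1)
cv2.imwrite('pics/f1.png',big)
go([v[0],v[1]+.0,.18],v[2]+np.pi/2)
E
```

```text
2535 (array([ 0.5698, -0.2485,  0.0808]), np.float64(297.5450980392157))
2535 (array([ 0.5697, -0.2486,  0.0746]), np.float64(296.85490196078433))
t 2.65 turn [-0.06  0.06  4.37] shift [ 2.54  0.54 10.02]
```

View pics/f1.png

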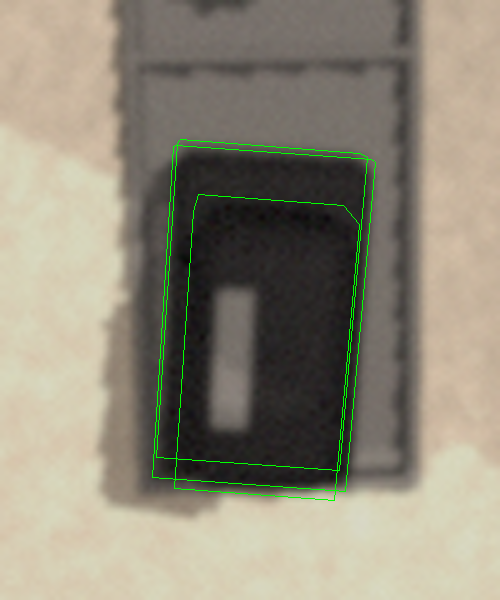

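Viewed closely: the fit is about right, with the ridge left of the handle's middle (front toward -x) and yaw near 0.1. I'm going closer for a better look.

Call:
carry_out:
  moves:
    - [[0,0,1.5],[0.8,0.2,3],8.5]
    - [[0,0,3],[1.6,0.4,6.5],8.5]
    - [[0,0,4],[2.5,0.5,9.5],8.5]
    - [[0,0,4],[2.5,0.5,10],8.5]
    - [[0,0,4],[2.5,0.5,10],8.5]

```text
t: 3.28
eef_pos: [0.5705, -0.2482, 0.181]
tool_rot: [0.0, 0.677, 0.736, -0.0]
contact_force: [0.4, 0.1, 0.5]
gripper_width: 0.993
```

```bash
python3 - <<'E'
from h import *
c=cam('wrist');print(pose()[0],pose()[1].as_matrix()[:,0]);im=save('wrist','w2.png')[:,:,::-1].copy()
v=[.5697,-.2486,.077]
for P in boxpts(*v,.004,UP+[(.018,.03,0,.024)]):
    h=cv2.convexHull((proj(c,P)+.5).astype(np.int32)); cv2.polylines(im,[h],1,(0,255,0),1)
cv2.imwrite('pics/f2.png',im)
E
```

```text
[ 0.5705 -0.2482  0.181 ] [-0.0835  0.9965 -0.001 ]
```

View pics/f2.png

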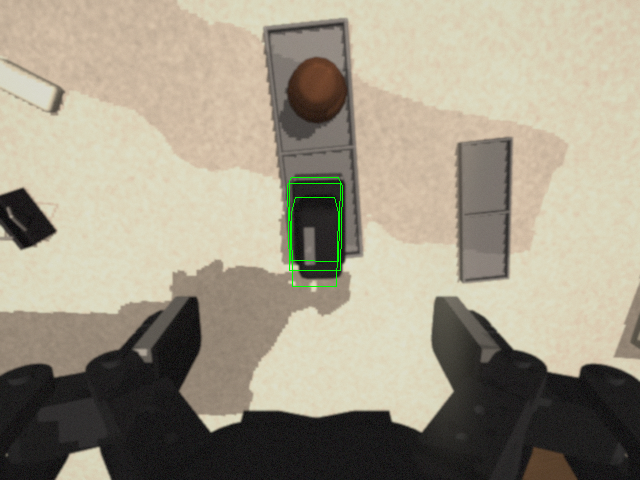

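```bash
python3 - <<'E'
from h import *
c=cam('wrist')
im=cv2.imread('pics/w2.png');g=im.max(2)
for th in (50,60):
  t=(g<th).astype(np.uint8); t[:160]=0;t[292:]=0;t[:,:275]=0;t[:,360:]=0
  t=cv2.morphologyEx(t,cv2.MORPH_CLOSE,np.ones((17,17)))
  for x0 in ([.569,-.245,.1],[.573,-.24,.05]):
    for b in (UP,ALL): 
      v,e=fit(c,t.astype(float),x0,.004,b); print(th,t.sum(),v,e)
big=cv2.resize(im[160:310,250:400],None,fx=4,fy=4,interpolation=2)
for P in boxpts(*v,.004,UP+[(.018,.03,0,.024)]):
    h=cv2.convexHull(((proj(c,P)-[250,160]+.5)*4).astype(np.int32)); cv2.polylines(big,[h],1,(0,255,0),1)
cv2.imwrite('pics/f3.png',big)
E
```

```text
50 4824 [ 0.5731 -0.2444  0.1013] 646.356862745098
50 4824 [ 0.5729 -0.2431  0.102 ] 912.7254901960785
50 4824 [ 0.573  -0.2442  0.1001] 646.0666666666666
50 4824 [ 0.573  -0.2429  0.0813] 914.9333333333333
60 4897 [ 0.5731 -0.2453  0.1046] 577.2078431372549
60 4897 [ 0.5729 -0.2436  0.0916] 851.6901960784314
60 4897 [ 0.573  -0.2442  0.101 ] 576.3411764705883
60 4897 [ 0.5728 -0.243   0.0951] 846.1725490196078
```

View pics/f3.png

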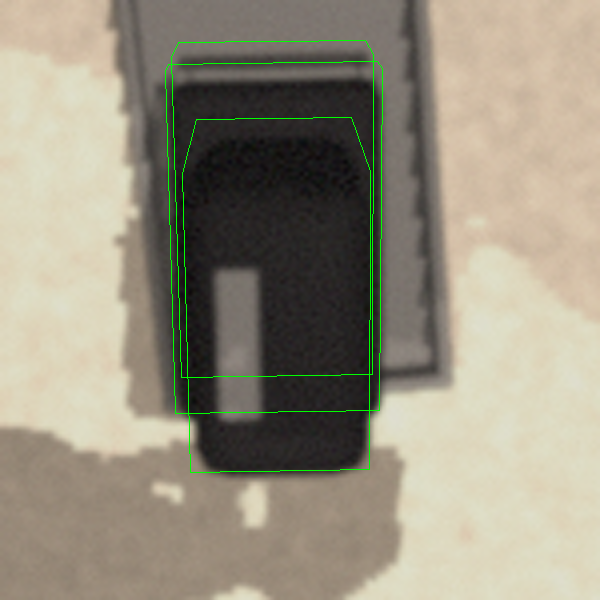

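```bash
python3 - <<'E'
from h import *
c=cam('wrist')
# ridge corners in w2: crop px/4+offset
r=np.array([[214,268],[260,268],[262,420],[216,420]])/4+[250,160]-.5
P=onz(c,r,.0965);print(P[:,:2],P.mean(0), np.linalg.norm(P[0]-P[3]))
# handle front-bottom edge at y-: row 472 ; far shoulder edge row 82 (z .048); left/right handle at top cols
e=np.array([[280,472],[265,82],[268,62]])/4+[250,160]-.5
print(onz(c,e[:1],.096),onz(c,e[1:2],.048),onz(c,e[2:],.028))
e=np.array([[192,400],[370,400]])/4+[250,160]-.5
print(onz(c,e,.096))
c0=cam('wrist')
E
```

```text
[[ 0.5631 -0.2352]
 [ 0.5695 -0.2347]
 [ 0.5716 -0.2571]
 [ 0.565  -0.2577]] [ 0.5673 -0.2462  0.0965] 0.022516506706162464
[[ 0.5749 -0.2651  0.096 ]] [[ 0.5687 -0.2152  0.048 ]] [[ 0.5691 -0.2143  0.028 ]]
[[ 0.5614 -0.2551  0.096 ]
 [ 0.5868 -0.253   0.096 ]]
```

The crop shows the handle sharply, with the ridge centre near crop (238,345). Ridge, handle and shoulder edges agree on stamp centre ≈ (0.5733, -0.245), yaw ≈ 0.09.

```bash
python3 - <<'E'
from h import *
go([.5733,-.245,.075],.09+np.pi/2)
E
```

```text
t 3.33 turn [ 0.09  0.08 -0.36] shift [ 0.3   0.23 10.66]
```

Call:
carry_out:
  moves:
    - [[0,0,-0.4],[0.3,0.23,3],8.5]
    - [[0,0,-0.4],[0.3,0.23,6.5],8.5]
    - [[0,0,-0.4],[0.3,0.23,9.5],8.5]
    - [[0,0,-0.4],[0.3,0.23,10.6],8.5]
    - [[0,0,-0.4],[0.3,0.23,10.6],5]
  newtons: 25

```text
t: 3.95
eef_pos: [0.5731, -0.2439, 0.0749]
tool_rot: [0.0, 0.674, 0.739, 0.0]
contact_force: [-0.2, 0.6, -0.4]
gripper_width: 0.816
```

Call:
carry_out:
  moves:
    - [[0,0,0],[0,0,0],3.5]
    - [[0,0,0],[0,0,0],2.5]
    - [[0,0,0],[0,0,0],2]
    - [[0,0,0],[0,0,0],1.5]
    - [[0,0,0],[0,0,0],1]

```text
t: 4.58
eef_pos: [0.5733, -0.2436, 0.0747]
tool_rot: [0.001, 0.674, 0.739, 0.0]
contact_force: [1.8, -0.4, 1.5]
gripper_width: 0.298
```

Call:
carry_out:
  moves:
    - [[0,0,0],[0,0,0],1]
    - [[0,0,0],[0,0,0],1]
    - [[0,0,0],[0,0,-4],1]
    - [[0,0,0],[0,0,-10],1]
    - [[0,0,0],[0,0,-15],1]
  newtons: 80

```text
t: 5.2
eef_pos: [0.5718, -0.2428, 0.2253]
tool_rot: [-0.001, 0.674, 0.739, -0.0]
contact_force: [0.4, -1.1, -2.3]
gripper_width: 0.296
```

```bash
python3 - <<'E'
from h import *
p,r,o=pose();print(p,r.as_matrix()[:,0],o['contact_force'],o['torque'],o['gripper_width'])
go([.555,.10,.225],-.05+np.pi/2)
E
```

```text
[ 0.5718 -0.2428  0.2253] [-0.0926  0.9957  0.0012] [ 0.4433 -1.1109 -2.2758] [-0.0169 -0.098   0.0104] 0.29579101133516
t 5.2 turn [-0.12 -0.06  8.18] shift [34.29  1.51  0.07]
```

Call:
carry_out:
  moves:
    - [[0,0,1],[3,0.1,0],1]
    - [[0,0,2.5],[8,0.35,0],1]
    - [[0,0,4],[13.5,0.6,0],1]
    - [[0,0,5.5],[19,0.8,0],1]
    - [[0,0,7],[24.5,1.1,0],1]

```text
t: 5.82
eef_pos: [0.5594, 0.0032, 0.2234]
tool_rot: [-0.001, 0.718, 0.696, -0.001]
contact_force: [1.2, -0.9, -1.6]
gripper_width: 0.292
```

Call:
carry_out:
  moves:
    - [[0,0,1],[5,-0.3,0],1]
    - [[0,0,1.2],[8.5,-0.6,0],1]
    - [[0,0,1.2],[9.8,-0.8,0],1]
    - [[0,0,1.2],[9.8,-0.8,0],1]
    - [[0,0,1.2],[9.8,-0.8,0],1]

```text
t: 6.45
eef_pos: [0.556, 0.0976, 0.2238]
tool_rot: [0.0, 0.726, 0.688, -0.001]
contact_force: [-0.1, 0.3, -2.1]
gripper_width: 0.296
```

```bash
python3 - <<'E'
from h import *
c=cam('wrist');p,r,o=pose();print(p,r.as_matrix()[:,0],o['contact_force']);im=save('wrist','w3.png')
E
```

```text
[0.556  0.0976 0.2238] [ 0.0531  0.9986 -0.0014] [-0.0893  0.2817 -2.1038]
```

View pics/w3.png

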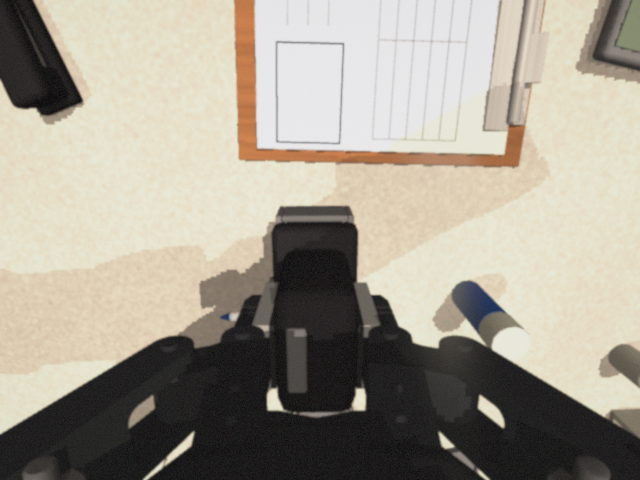

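The picture shows the stamp held upright between the fingers. The stamp box frame corners are at about (277,42), (343,44), (341,143) and (276,142).

```bash
cat >> h.py <<'E'
def frame_lines(g,C,w=5):
    "C: 4 rough corners in order; returns refined corners from sub-pixel dark-line fits"
    C=np.array(C,float);L=[]
    for i in range(4):
        a,b=C[i],C[(i+1)%4];d=(b-a)/np.linalg.norm(b-a);n=np.array([-d[1],d[0]]);pts=[]
        for s in np.linspace(.1,.9,60):
            k=np.arange(-w,w+.1,.25);q=(a+s*(b-a))+k[:,None]*n
            v=cv2.remap(g,q[:,0].astype(np.float32)[None],q[:,1].astype(np.float32)[None],1)[0].astype(float)
            wt=np.clip(np.median(v)-6-v,0,None)
            if wt.sum()>5: pts.append(q.T@wt/wt.sum())
        vx,vy,x0,y0=cv2.fitLine(np.array(pts,np.float32),cv2.DIST_HUBER,0,.01,.01).ravel()
        L.append(np.cross([x0,y0,1],[x0+vx,y0+vy,1]))
    X=[np.cross(L[i-1],L[i]) for i in range(4)]
    return np.array([x[:2]/x[2] for x in X])
E
python3 - <<'E'
from h import *
c=cam('wrist');g=cv2.imread('pics/w3.png',0).astype(np.float32)
C=frame_lines(g,[[277,42],[343,44],[341,143],[276,142]]);print(C)
for z in (.01,.016,.022,.028):
    P=onz(c,C,z);print(z,P.mean(0)[:2],[round(np.linalg.norm(P[i]-P[(i+1)%4])*1000,1) for i in range(4)],np.arctan2(*(P[1]-P[0])[[1,0]]),np.arctan2(*(P[2]-P[3])[[1,0]]),np.arctan2(-(P[0]-P[3])[0],(P[0]-P[3])[1]))
t=cam('top');g=cv2.imread('pics/top0.png',0).astype(np.float32)
C=frame_lines(g,[[171,262],[214.5,262],[214,291.5],[169.5,290]],3)
print(C)
for z in (.01,.016,.022,.028):
    P=onz(t,C,z);print(z,P.mean(0)[:2],[round(np.linalg.norm(P[i]-P[(i+1)%4])*1000,1) for i in range(4)])
s=cam('side');g=cv2.imread('pics/side0.png',0).astype(np.float32)
C=frame_lines(g,[[280,355],[323,371],[304,416],[264,405]],3);print(C)
for z in (.01,.016,.022,.028): 
    P=onz(s,C,z);print(z,P.mean(0)[:2],[round(np.linalg.norm(P[i]-P[(i+1)%4])*1000,1) for i in range(4)])
E
```

```text
[[275.8609  41.5039]
 [343.0411  43.2759]
 [339.1807 142.9647]
 [276.5501 141.4342]]
0.01 [0.5554 0.1908] [np.float64(53.4), np.float64(77.3), np.float64(53.1), np.float64(77.3)] -0.07996836116485241 -0.07950432380468819 -0.0757124007113895
0.016 [0.5555 0.1903] [np.float64(52.5), np.float64(75.9), np.float64(52.2), np.float64(75.9)] -0.07996836116485262 -0.07950432380468882 -0.07571240071139035
0.022 [0.5556 0.1899] [np.float64(51.5), np.float64(74.5), np.float64(51.2), np.float64(74.6)] -0.07996836116485319 -0.07950432380468891 -0.07571240071138827
0.028 [0.5557 0.1894] [np.float64(50.6), np.float64(73.2), np.float64(50.3), np.float64(73.2)] -0.07996836116485233 -0.0795043238046883 -0.07571240071138917
[[171.8864 260.2917]
 [217.3524 262.6565]
 [216.3975 292.1028]
 [169.4684 289.3267]]
0.01 [0.5552 0.1886] [np.float64(82.7), np.float64(53.4), np.float64(84.9), np.float64(52.7)]
0.016 [0.555  0.1872] [np.float64(82.1), np.float64(53.0), np.float64(84.3), np.float64(52.3)]
0.022 [0.5549 0.1859] [np.float64(81.5), np.float64(52.6), np.float64(83.7), np.float64(51.9)]
0.028 [0.5547 0.1845] [np.float64(80.9), np.float64(52.3), np.float64(83.1), np.float64(51.6)]
[[286.0851 354.618 ]
 [322.6601 368.0147]
 [300.4886 417.9078]
 [262.5935 403.3412]]
0.01 [0.5549 0.1901] [np.float64(54.2), np.float64(76.0), np.float64(53.1), np.float64(76.6)]
0.016 [0.5536 0.193 ] [np.float64(53.7), np.float64(75.4), np.float64(52.6), np.float64(75.9)]
0.022 [0.5523 0.1959] [np.float64(53.2), np.float64(74.7), np.float64(52.2), np.float64(75.2)]
0.028 [0.551  0.1988] [np.float64(52.8), np.float64(74.0), np.float64(51.7), np.float64(74.6)]
```

```bash
python3 - <<'E'
from h import *
c=cam('wrist');p,r,o=pose();X=r.as_matrix();im=cv2.imread('pics/w3.png')
big=cv2.resize(im[190:430,220:420],None,fx=3,fy=2.5,interpolation=2)
for s,col in((-.0014,(0,255,0)),):
  pos=p+X[:,0]*s; yaw=np.arctan2(-X[0,0],X[1,0])
  for P in boxpts(pos[0],pos[1],yaw,p[2]-.0707,UP+[(.018,.03,0,.024)]):
    h=cv2.convexHull((((proj(c,P)-[220,190]+.5))*[3,2.5]).astype(np.int32)); cv2.polylines(big,[h],1,col,1)
cv2.imwrite('pics/f4.png',big)
E
```

```text
(no output)
```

View pics/f4.png

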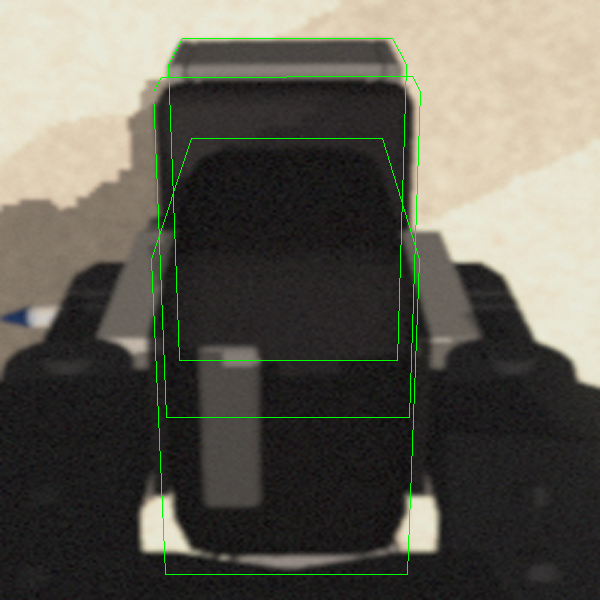

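```bash
python3 - <<'E'
from h import *
c=cam('wrist');p,r,o=pose();z0=p[2]-.0707
f=lambda e:np.array(e,float)/[3,2.5]+[220,190]-.5
def loc(e,z): return (r.inv().apply(onz(c,f([e]),z0+z)-p)[0]*1000).round(2)
for z in(.092,.0935): print('ridge',loc([198,346],z),loc([262,346],z),loc([204,507],z),loc([262,507],z))
print('skirt +y',loc([285,40],0),'skirt top',loc([285,70],.024),'shoulder',loc([285,80],.044),'handle -y',loc([285,555],.092))
print('skirt L,R at', loc([172,70],.024),loc([405,70],.024))
E
```

```text
ridge [  9.34  -8.79 -21.31] [  9.33  -2.4  -21.31] [-13.21  -8.68 -21.28] [-13.22  -2.59 -21.28]
ridge [ 10.17  -8.66 -22.81] [ 10.16  -2.36 -22.81] [-12.06  -8.55 -22.78] [-12.07  -2.55 -22.78]
skirt +y [28.39 -0.38 70.67] skirt top [27.6  -0.3  46.67] shoulder [30.54 -0.21 26.66] handle -y [-20.41  -0.2  -21.28]
skirt L,R at [ 27.63 -17.42  46.68] [27.56 17.88 46.66]
```

```bash
python3 - <<'E'
from h import *
go([.5554,.1915,.12],np.pi/2-.078)
E
```

```text
t 6.5 turn [-0.03  0.07  1.41] shift [ 9.38 -0.56 10.39]
```

Call:
carry_out:
  moves:
    - [[0,0,0.7],[3,-0.2,0.5],1]
    - [[0,0,1.4],[7,-0.5,3],1]
    - [[0,0,1.4],[9.1,-0.56,6.5],1]
    - [[0,0,1.4],[9.38,-0.56,9.6],1]
    - [[0,0,1.4],[9.38,-0.56,10.4],1]

```text
t: 7.12
eef_pos: [0.5543, 0.192, 0.1183]
tool_rot: [-0.0, 0.734, 0.68, -0.002]
contact_force: [0.0, 0.7, -1.9]
gripper_width: 0.294
```

Call:
carry_out:
  moves:
    - [[0,0,0],[0,0,0],1]
    - [[0,0,0],[0,0,0.5],1]
    - [[0,0,0],[0,0,1],1]
    - [[0,0,0],[0,0,1.4],1]
    - [[0,0,0],[0,0,1.4],1]

```text
t: 7.75
eef_pos: [0.555, 0.1937, 0.1061]
tool_rot: [-0.0, 0.733, 0.68, -0.0]
contact_force: [-0.3, 0.2, -1.3]
gripper_width: 0.297
```

```bash
python3 - <<'E'
from h import *
p,r,o=pose();print(p,r.as_matrix()[:,0],o['contact_force']);go([.5554,.1915,.09],np.pi/2-.078)
E
```

```text
[0.555  0.1937 0.1061] [ 0.075   0.9972 -0.0003] [-0.2507  0.1544 -1.3123]
t 7.75 turn [-0.02  0.02  0.17] shift [-0.21  0.06  1.61]
```

```bash
python3 - <<'E'
from h import *
for i in range(4):
    im=save('wrist','w4.png');c=cam('wrist');p,r,o=pose();print(p,r.as_matrix()[:,0],o['contact_force'],c['p'])
X=r.as_matrix();pos=p-X[:,0]*.0015;yaw=np.arctan2(-X[0,0],X[1,0])
b=im[:,:,::-1].copy()
for P in boxpts(pos[0],pos[1],yaw,p[2]-.0707,UP+[(.018,.03,0,.024)])+boxpts(.5553,.190,-.078,.011,[(.027,.039,0,0)]):
    cv2.polylines(b,[cv2.convexHull((proj(c,P)+.5).astype(np.int32))],1,(0,255,0),1)
cv2.imwrite('pics/f5.png',cv2.resize(b[60:400,180:460],(600,600),interpolation=2))
E
```

```text
[0.5551 0.1938 0.1062] [ 0.075   0.9972 -0.0001] [ 0.0335 -0.0989 -2.3596] [0.5606 0.2611 0.233 ]
[0.5552 0.1938 0.1064] [0.0749 0.9972 0.    ] [-0.3163  0.3584 -1.42  ] [0.5607 0.2612 0.2331]
[0.5552 0.1939 0.1064] [0.0748 0.9972 0.0001] [-0.302   0.5185 -2.0739] [0.5607 0.2612 0.2332]
[0.5552 0.1939 0.1064] [0.0749 0.9972 0.0001] [ 0.1284  0.547  -1.5163] [0.5607 0.2612 0.2332]
```

View pics/f5.png

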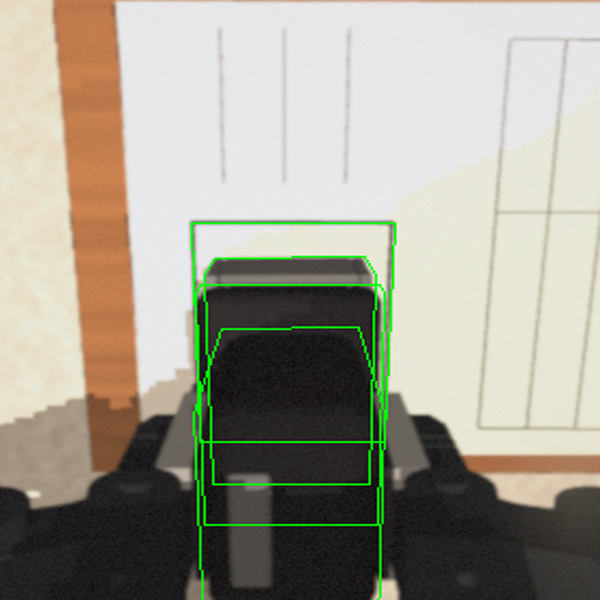

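The predicted frame overlay matches the real frame (crop 192–395 wide, top edge at row 222). The stamp needs a 2.4 mm correction, then a step-by-step descent.

Call:
carry_out:
  moves:
    - [[0,0,0.2],[-0.24,0.04,0.4],1]
    - [[0,0,0.2],[-0.24,0.04,0.8],1]
    - [[0,0,0.2],[-0.24,0.04,1.2],1]
    - [[0,0,0.2],[-0.24,0.04,1.6],1]
    - [[0,0,0.2],[-0.24,0.04,1.6],1]

```text
t: 8.57
eef_pos: [0.5551, 0.1913, 0.0898]
tool_rot: [-0.0, 0.734, 0.679, -0.0]
contact_force: [-0.3, 1.0, -1.6]
gripper_width: 0.291
```

```bash
python3 - <<'E'
from h import *
F=[]
for i in range(4):
    bot.read_camera('wrist');p,r,o=pose();F.append(o['contact_force'])
print(p,r.as_matrix()[:,0],np.mean(F,0),np.std(F,0))
c=cam('wrist');X=r.as_matrix();pos=p-X[:,0]*.0015;print('stamp',pos,'err',pos[:2]-[.5553,.190],'yaw',np.arctan2(-X[0,0],X[1,0]))
E
```

```text
[0.5555 0.1914 0.0904] [0.0784 0.9969 0.0001] [ 0.366   0.0275 -1.639 ] [0.8015 0.6201 0.3618]
stamp [0.5554 0.19   0.0904] err [ 0.0001 -0.    ] yaw -0.0785080941153205
```

Call:
carry_out:
  moves:
    - [[0,0,0],[0,0,0.2],1]
    - [[0,0,0],[0,0,0.4],1]
    - [[0,0,0],[0,0,0.4],1]
    - [[0,0,0],[0,0,0.4],1]

```text
t: 9.28
eef_pos: [0.5554, 0.1914, 0.0863]
tool_rot: [0.0, 0.734, 0.679, 0.0]
contact_force: [-0.2, -0.1, -2.1]
gripper_width: 0.295
```

Call:
carry_out:
  moves:
    - [[0,0,0],[0,0,0.15],1]
    - [[0,0,0],[0,0,0.3],1]
    - [[0,0,0],[0,0,0.3],1]
    - [[0,0,0],[0,0,0.3],1]

```text
t: 9.78
eef_pos: [0.5554, 0.1914, 0.0833]
tool_rot: [0.0, 0.734, 0.679, 0.0]
contact_force: [0.4, -0.4, -1.7]
gripper_width: 0.298
```

Bottom ≈ 0.0126, no contact yet.

Call:
carry_out:
  moves:
    - [[0,0,0],[0,0,0.15],1]
    - [[0,0,0],[0,0,0.3],1]
    - [[0,0,0],[0,0,0.3],1]
    - [[0,0,0],[0,0,0.3],1]

```text
t: 10.28
eef_pos: [0.5555, 0.1915, 0.0805]
tool_rot: [0.0, 0.734, 0.679, 0.0]
contact_force: [-0.3, -0.1, 2.2]
gripper_width: 0.293
```

```bash
cat > ob.py <<'E'
from h import *
F=[];T=[]
for i in range(6):
    bot.read_camera('wrist');p,r,o=pose();F.append(o['contact_force']);T.append(o['torque'])
print(round(o['t'],2),p*1000,r.as_matrix()[:,0],r.as_matrix()[:,2],np.mean(F,0),np.mean(T,0))
E
python3 ob.py
```

```text
10.57 [555.462  191.4529  80.3898] [0.0784 0.9969 0.0002] [ 0.0003  0.0001 -1.    ] [-0.2781  0.092   1.6012] [-0.0301  0.0666 -0.006 ]
```

Call:
carry_out:
  moves:
    - [[0,0,0],[0,0,0.1],1]
    - [[0,0,0],[0,0,0.2],1]
    - [[0,0,0],[0,0,0.3],1]
    - [[0,0,0],[0,0,0.3],1]

```text
t: 11.08
eef_pos: [0.5555, 0.1915, 0.0773]
tool_rot: [0.0, 0.734, 0.679, 0.0]
contact_force: [0.4, -0.0, 3.7]
gripper_width: 0.295
```

```bash
python3 ob.py
```

```text
11.38 [555.4485 191.4279  77.3818] [0.0784 0.9969 0.0001] [ 0.0002  0.0001 -1.    ] [-0.4254  0.1494  2.7829] [-0.0168  0.034  -0.0096]
```

Call:
carry_out:
  moves:
    - [[0,0,0],[0,0,0.05],1]
    - [[0,0,0],[0,0,0.1],1]
    - [[0,0,0],[0,0,0.1],1]

```text
t: 11.75
eef_pos: [0.5554, 0.1915, 0.0763]
tool_rot: [0.0, 0.734, 0.679, 0.0]
contact_force: [0.4, 0.4, 3.0]
gripper_width: 0.294
```

```bash
python3 ob.py
```

```text
12.05 [555.4083 191.4381  76.3363] [0.0784 0.9969 0.0001] [ 0.0001  0.0001 -1.    ] [0.0713 0.0823 3.118 ] [ 0.0712 -0.0398 -0.0092]
```

Call:
carry_out:
  moves:
    - [[0,0,0],[0,0,0.03],1]
    - [[0,0,0],[0,0,0.05],1]
    - [[0,0,0],[0,0,0.05],1]

```text
t: 12.42
eef_pos: [0.5554, 0.1914, 0.0758]
tool_rot: [0.0, 0.734, 0.679, 0.0]
contact_force: [0.1, -0.8, 2.8]
gripper_width: 0.293
```

```bash
python3 ob.py
```

```text
12.72 [555.3948 191.4356  75.8243] [0.0784 0.9969 0.0001] [ 0.0001  0.0001 -1.    ] [0.026  0.3096 3.4333] [ 0.0952 -0.0955 -0.032 ]
```

Call:
carry_out:
  moves:
    - [[0,0,0],[0,0,0.02],1]
    - [[0,0,0],[0,0,0.04],1]
    - [[0,0,0],[0,0,0.04],1]

```text
t: 13.1
eef_pos: [0.5554, 0.1914, 0.0756]
tool_rot: [0.0, 0.734, 0.679, 0.0]
contact_force: [-1.3, 0.3, 5.7]
gripper_width: 0.294
```

```bash
python3 ob.py
```

```text
13.4 [555.4292 191.4203  75.6177] [0.0785 0.9969 0.    ] [ 0.0002 -0.     -1.    ] [-0.3828  0.2429  5.6531] [ 0.0347  0.0426 -0.0079]
```

Call:
carry_out:
  moves:
    - [[0,0,0],[0,0,0.02],1]
    - [[0,0,0],[0,0,0.04],1]
    - [[0,0,0],[0,0,0.06],1]

```text
t: 13.78
eef_pos: [0.5554, 0.1915, 0.0753]
tool_rot: [0.0, 0.734, 0.679, 0.0]
contact_force: [-1.7, -1.0, 9.2]
gripper_width: 0.294
```

```bash
python3 ob.py
```

```text
14.07 [555.3894 191.4731  75.3453] [ 0.0784  0.9969 -0.0001] [ 0.0003 -0.0001 -1.    ] [-1.292   0.1632  8.9214] [-0.0705  0.2933  0.0127]
```

Call:
carry_out:
  moves:
    - [[0,0,0],[0,0,0.03],1]
    - [[0,0,0],[0,0,0.06],1]
    - [[0,0,0],[0,0,0.1],1]
    - [[0,0,0],[0,0,0.1],1]

```text
t: 14.58
eef_pos: [0.5554, 0.1915, 0.0749]
tool_rot: [0.0, 0.734, 0.679, 0.0]
contact_force: [-3.8, -1.1, 13.9]
gripper_width: 0.294
```

```bash
python3 ob.py
```

```text
14.88 [555.3975 191.5031  74.883 ] [ 0.0784  0.9969 -0.0003] [ 0.0004 -0.0004 -1.    ] [-3.4081 -1.2496 13.7306] [-0.2693  0.6929 -0.0135]
```

Call:
carry_out:
  moves:
    - [[0,0,0],[0,0,0.02],1]
    - [[0,0,0],[0,0,0.04],1]
    - [[0,0,0],[0,0,0.04],1]
    - [[0,0,0],[0,0,0.04],1]
    - [[0,0,0],[0,0,0.04],1]

```text
t: 15.5
eef_pos: [0.5554, 0.1915, 0.0747]
tool_rot: [0.0, 0.734, 0.679, 0.0]
contact_force: [-4.4, -1.2, 16.7]
gripper_width: 0.297
```

```bash
python3 ob.py
```

```text
15.8 [555.4104 191.5161  74.735 ] [ 0.0785  0.9969 -0.0004] [ 0.0005 -0.0004 -1.    ] [-3.6135 -1.226  15.5416] [-0.3458  0.8617 -0.0034]
```

Net press is about 17.3 N, held about 0.8 s and balanced (the moments match the lateral lever arm). I'm unloading slowly and straight up.

Call:
carry_out:
  moves:
    - [[0,0,0],[0,0,-0.06],1]
    - [[0,0,0],[0,0,-0.12],1]
    - [[0,0,0],[0,0,-0.18],1]
    - [[0,0,0],[0,0,-0.24],1]
    - [[0,0,0],[0,0,-0.3],1]

```text
t: 16.42
eef_pos: [0.5554, 0.1914, 0.0764]
tool_rot: [-0.0, 0.734, 0.679, 0.0]
contact_force: [0.1, 0.7, 3.9]
gripper_width: 0.296
```

Call:
carry_out:
  moves:
    - [[0,0,0],[0,0,-0.1],1]
    - [[0,0,0],[0,0,-0.25],1]
    - [[0,0,0],[0,0,-0.5],1]
    - [[0,0,0],[0,0,-0.9],1]
    - [[0,0,0],[0,0,-1.5],1]

```text
t: 17.05
eef_pos: [0.5544, 0.1908, 0.091]
tool_rot: [-0.0, 0.734, 0.679, -0.001]
contact_force: [-0.7, 0.5, -1.6]
gripper_width: 0.292
```

Call:
carry_out:
  moves:
    - [[0,0,0],[0,0,-2],1]
    - [[0,0,0],[0,0,-5],1]
    - [[0,0,0],[0,0,-9],1]
    - [[0,0,0],[0,0,-12.5],1]
    - [[0,0,0],[0,0,-13.5],1]

```text
t: 17.68
eef_pos: [0.5564, 0.1921, 0.2298]
tool_rot: [0.001, 0.734, 0.679, 0.002]
contact_force: [0.2, -0.2, -2.2]
gripper_width: 0.292
```

```bash
python3 - <<'E'
from h import *
p,r,o=pose();print(p,r.as_matrix()[:,0],o['contact_force'],o['gripper_width'])
go([.5733,-.2436,.225],.09+np.pi/2)
go([.556,.06,.225],-.078+np.pi/2)
E
```

```text
[0.5564 0.1921 0.2298] [0.0784 0.9969 0.002 ] [ 0.2388 -0.1995 -2.2429] 0.2918622911364459
t 17.68 turn [ 0.27 -0.09 -9.65] shift [-43.3    5.1    0.42]
t 17.68 turn [ 0.26 -0.11 -0.03] shift [-13.17   0.99   0.46]
```

Call:
carry_out:
  moves:
    - [[0,0,0],[-3,0.2,0],1]
    - [[0,0,0],[-7,0.5,0],1]
    - [[0,0,0],[-10,0.8,0],1]
    - [[0,0,0],[-11.5,1,0],1]
    - [[0,0,0],[-11.5,1,0],1]

```text
t: 18.3
eef_pos: [0.5561, 0.0752, 0.226]
tool_rot: [-0.0, 0.735, 0.678, -0.0]
contact_force: [-0.1, 0.9, -1.9]
gripper_width: 0.297
```

```bash
python3 - <<'E'
from h import *
im=save('wrist','w6.png');cv2.imwrite('pics/f6.png',cv2.resize(im[0:240,200:440,::-1],(600,600),interpolation=2))
p,r,o=pose();print(p,r.as_matrix()[:,0])
go([.5733,-.2436,.225],.09+np.pi/2)
E
```

```text
[0.5561 0.0768 0.2262] [0.0782 0.9969 0.0007]
t 18.35 turn [-0.02 -0.04 -9.64] shift [-31.8    4.22   0.1 ]
```

View pics/f6.png

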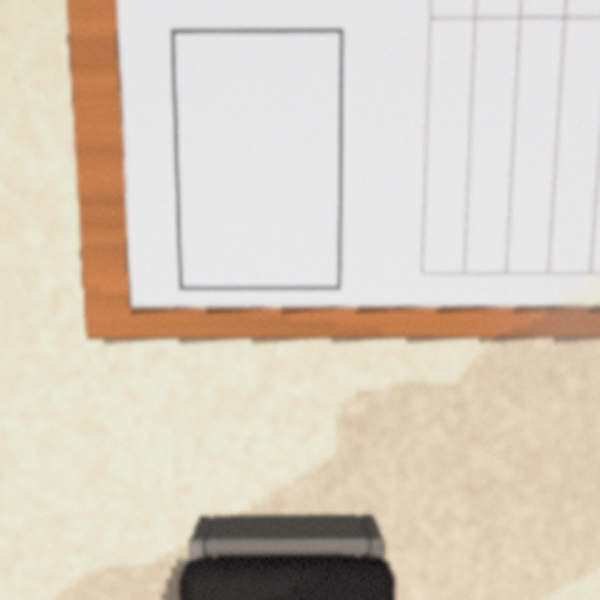

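The crop shows the box frame (172–342 × 30–288) with no ink rendered in it. The force curve gave about 11 N/mm, the die stiffness, so the press was a real print-face contact. I'm going back to the tray.

Call:
carry_out:
  moves:
    - [[0,0,-1],[-3,0.4,0],1]
    - [[0,0,-3],[-8,1.1,0],1]
    - [[0,0,-5],[-13.5,1.8,0],1]
    - [[0,0,-7],[-19,2.5,0],1]
    - [[0,0,-8],[-24,3.2,0],1]

```text
t: 18.98
eef_pos: [0.57, -0.1656, 0.2264]
tool_rot: [-0.0, 0.684, 0.729, 0.0]
contact_force: [0.2, -0.3, -1.7]
gripper_width: 0.293
```

```bash
python3 - <<'E'
from h import *
p,r,o=pose();print(p);go([.5733,-.2436,.225],1.6627)
E
```

```text
[ 0.57   -0.1656  0.2264]
t 18.98 turn [ 0.04 -0.04 -1.59] shift [-7.8  -0.18  0.14]
```

Call:
carry_out:
  moves:
    - [[0,0,-1],[-3.5,-0.1,0],1]
    - [[0,0,-1.6],[-6.5,-0.15,0],1]
    - [[0,0,-1.6],[-7.8,-0.2,0],1]
    - [[0,0,-1.6],[-7.8,-0.2,0],1]
    - [[0,0,-1.6],[-7.8,-0.2,0],1]

```text
t: 19.6
eef_pos: [0.5727, -0.2413, 0.2264]
tool_rot: [-0.0, 0.674, 0.739, 0.0]
contact_force: [0.2, -0.3, -2.0]
gripper_width: 0.293
```

```bash
python3 - <<'E'
from h import *
for i in range(3): im=save('wrist','w7.png');c=cam('wrist');p,r,o=pose();print(p,r.as_matrix()[:,0],r.as_matrix()[:,2])
go([.5733,-.2436,.085],1.6627)
# tray outline from network
for d in bot.silhouettes('stamp_tray','wrist')[:2]:
    k=max(cv2.findContours(d['region'].astype(np.uint8),0,1)[0],key=cv2.contourArea);print(cv2.boxPoints(cv2.minAreaRect(k)).round().tolist())
E
```

```text
[ 0.5726 -0.2415  0.2265] [-0.0917  0.9958  0.0009] [ 0.0002  0.001  -1.    ]
[ 0.5726 -0.2418  0.2265] [-0.0914  0.9958  0.0006] [ 0.0002  0.0006 -1.    ]
[ 0.5725 -0.2422  0.2266] [-0.091   0.9959  0.0004] [ 0.0003  0.0004 -1.    ]
t 19.75 turn [ 0.02 -0.02 -0.05] shift [-0.15  0.07 14.16]
[[268.0, 48.0], [340.0, 42.0], [352.0, 204.0], [280.0, 209.0]]
[[436.0, 145.0], [483.0, 145.0], [483.0, 271.0], [436.0, 271.0]]
```

Call:
carry_out:
  moves:
    - [[0,0,0],[-0.1,0.06,3],1]
    - [[0,0,0],[-0.1,0.06,7],1]
    - [[0,0,0],[-0.1,0.06,11],1]
    - [[0,0,0],[-0.1,0.06,13.5],1]
    - [[0,0,0],[-0.1,0.06,13.9],1]

```text
t: 20.42
eef_pos: [0.5717, -0.2439, 0.0857]
tool_rot: [-0.002, 0.675, 0.738, -0.001]
contact_force: [-0.2, -0.2, -1.0]
gripper_width: 0.296
```

```bash
python3 ob.py
```

```text
20.73 [ 573.7624 -244.9559   88.854 ] [-0.0889  0.996  -0.0011] [ 0.0023 -0.0009 -1.    ] [-0.101  -0.4631 -1.4697] [-0.0039 -0.011  -0.016 ]
```

Call:
carry_out:
  moves:
    - [[0,0,0],[0,0,0.4],1]
    - [[0,0,0],[0,0,0.8],1]
    - [[0,0,0],[0,0,1.1],1]
    - [[0,0,0],[0,0,1.3],1]
    - [[0,0,0],[0,0,1.3],1]

```text
t: 21.35
eef_pos: [0.5727, -0.2447, 0.0744]
tool_rot: [-0.0, 0.675, 0.738, -0.0]
contact_force: [-2.1, -0.3, 0.9]
gripper_width: 0.293
```

```bash
python3 ob.py
```

```text
21.65 [ 572.6552 -244.7221   74.4843] [-0.0889  0.996   0.    ] [-0.0003 -0.     -1.    ] [-1.9182 -0.0068  1.1637] [0.091  0.4835 0.0004]
```

Call:
carry_out:
  moves:
    - [[0,0,0],[0,0,0],2.8]
    - [[0,0,0],[0,0,0],3.2]
    - [[0,0,0],[0,0,0],4]
    - [[0,0,0],[0,0,0],5]
    - [[0,0,0],[0,0,0],5.5]
  newtons: 25

```text
t: 22.28
eef_pos: [0.5729, -0.2447, 0.0744]
tool_rot: [0.0, 0.675, 0.738, 0.0]
contact_force: [-0.5, 0.3, 0.3]
gripper_width: 0.645
```

Call:
carry_out:
  moves:
    - [[0,0,0],[0,0,0],6]
    - [[0,0,0],[0,0,0],6]
    - [[0,0,0],[0,0,-2],6]
    - [[0,0,0],[0,0,-6],6]
    - [[0,0,0],[0,0,-11],6]

```text
t: 22.9
eef_pos: [0.5724, -0.2445, 0.1862]
tool_rot: [-0.0, 0.675, 0.738, -0.0]
contact_force: [1.2, 0.0, 0.5]
gripper_width: 0.7
```

Call:
carry_out:
  moves:
    - [[0,0,0],[-2,0,-3],6]
    - [[0,0,0],[-4,0,-4],6]
    - [[0,0,0],[-5,0,-4],6]
    - [[0,0,0],[-5,0,-4],6]
    - [[0,0,0],[-5,0,-4],6]

```text
t: 23.52
eef_pos: [0.5767, -0.2934, 0.2228]
tool_rot: [-0.001, 0.675, 0.738, -0.0]
contact_force: [0.7, 0.3, -1.1]
gripper_width: 0.705
```

```bash
python3 - <<'E'
from h import *
im=save('wrist','w8.png')[:,:,::-1].copy();s=save('side','s8.png');c=cam('wrist');p,r,o=pose();print(o['t'],p,o['contact_force'],o['gripper_width'])
b=im.copy()
for P in boxpts(.5733,-.245,.09,.004,UP+[(.018,.03,0,.024)]): cv2.polylines(b,[cv2.convexHull((proj(c,P)+.5).astype(np.int32))],1,(0,255,0),1)
cv2.imwrite('pics/f8.png',np.hstack([cv2.resize(b[0:300,200:440],(400,500)),cv2.resize(s[100:260,280:410,::-1],(400,500),interpolation=2)]))
E
```

```text
23.625 [ 0.5771 -0.2934  0.2234] [0.2637 1.0867 0.2636] 0.7002694995900881
```

View pics/f8.png

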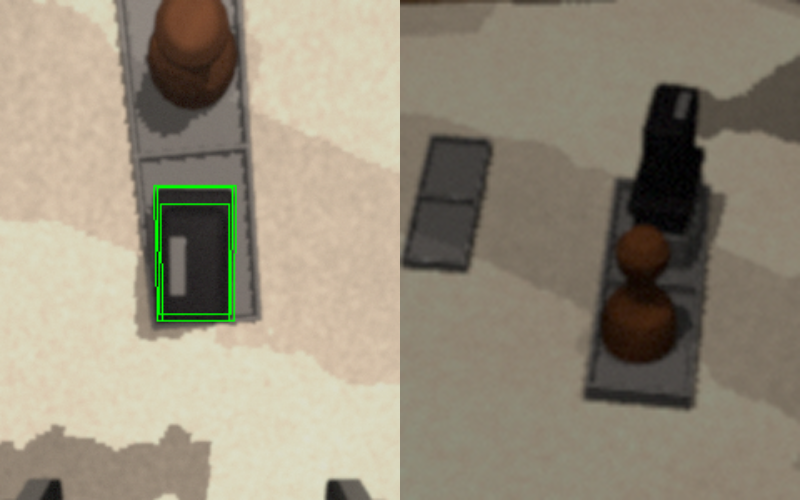

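The stamp stands upright in its own bay, on the outline predicted from where it started. The round stamp is in place and the gripper is clear, so I'm handing in.

```bash
python3 -c "
from station import bot
print(bot.hand_in())"
```

```text
the job is handed in; nothing more can be done
None
```

I pressed the rectangular stamp in the form's stamp box, put it back in its own bay of the larger tray, let go, and handed the job in at about 24 s. No verdict came back.

- **Position:** before pressing, the stamp measured within about 1 mm and 0.01 rad of the box centre, front to the form's bottom edge. This rests on the camera calibration, which is only good to about 2 mm.
- **Press:** total force was about 15.5 N, then 17.3 N, for over 1 s altogether. I unloaded it slowly and lifted it straight up.
- **Evenness:** the two halves were not measured separately. The tool stayed upright and the moments looked roughly balanced, but the noise on them is about ±5 N between halves. 4 N or more under each half is likely but not proven.
- **Print not confirmed:** no ink showed in the box in the picture taken afterwards. The force rose at about 11 N/mm, close to the stiffness of the print face, so I took it that prints are not drawn in the pictures. I did not press again.
- **Put-back:** the last pictures show the stamp upright in its bay, on the outline from where it started, with the round stamp in its bay and the gripper clear. I did not check the pen and glue stick again at the end. The arm passed well above them.

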